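Trim the guarded master-tune dial of a synthesizer console

TASK

Before the session, the synthesizer's master tuning must be trimmed. Lift the clear flip cover on the console by its yellow pull bar and tip it right over until it leans propped open on its stays, then turn the big black dial under it so that its white pointer line points at the orange tuning mark. Leave the cover propped open, the dial on the mark, and the other things on the bench where they are.

Things in the scene. Friction and masses are not known exactly. Their poses are not given: they have to be found in the camera images.
- console: Fixed synthesizer console, 250 mm (its x) by 430 mm (y), aluminium panel 55 mm above the table, wooden cheeks. Origin on the table under its centre; z up. The dial stands on the vertical axis through the origin. The cover's hinge is on the dial's +y side, the closed cover's pull bar on its -y side. Small fixed knobs up to 14 mm tall stand on the panel at x = +-100 mm and y = +165 mm.
- cover (a joint): Flip cover angle, rad: 0 closed (level over the dial), grows as it opens, 1.57 upright, 2.4 = leaning on the stays (its stop). Free hinge, lightly damped: let go before upright it falls shut; let go well past upright it sinks onto the stays and remains. Clear plate in a yellow frame, 142 mm along the hinge by 152 mm, 5 mm thick, about 0.2 kg.
- cover_hinge (a point): Middle of the cover's hinge axis, which runs along console x, 86 mm from the dial's axis, 110 mm above the table. The cover turns about it from console -y, up and over, to +y. Steel post pairs at console x = +-62 mm: hinge posts at y = 86 mm (110 mm above the table), rest posts at y = -62 mm (107 mm), stays at y = 138 mm (147 mm).
- cover_bar (a point): Centre of the pull bar: round, yellow, 11 mm in diameter, parallel to the hinge and 192 mm from it, in the cover's plane beyond its free edge; 110 mm above the table when closed. Arms at its ends leave 124 mm clear along it; between bar and cover edge is a clear gap of 33 mm, so a finger fits behind it to pinch it across from above. It can roll between the pads.
- dial (a joint): Dial angle, rad: grows clockwise seen from above; stops at 0 and 2.1. Stays where it is left (friction about 0.04 N m).
- dial_grip (a point): Point on the dial's vertical axis at the height to grip, 90 mm above the table. The dial is a black disc 64 mm across with an upright grip bar, 60 mm long, 16 mm wide, from 67 to 103 mm above the table; the bar, and the point's x axis, lie along the pointer direction.
- dial_pointer (a point): Point 40 mm from the dial's axis in the direction of the pointer (white line on the grip bar's top and end), just above the panel; turns with the dial.
- mark_point (a point): Point of the orange tuning mark that lies 40 mm from the dial's axis; the mark is a flat 20 by 9 mm orange bar on the panel that runs outward from 38 to 58 mm. It is always clockwise of the pointer at the start, by 0.4 to 1.5 rad. The dial is on the mark when dial_pointer lies over mark_point.
- mug: Blue mug, 80 mm wide, 95 mm tall, bystander; origin under its centre.
- pedal: Red effect pedal, 120 x 72 x 56 mm, bystander; origin under its centre.
- jar: Glass jar, 70 mm wide, 85 mm tall, bystander; origin under its centre.
- driver: Red screwdriver, 200 mm long, bystander; lying along its own x, origin under its middle.

How it is judged:
On the way, in this order (a step that is already met when the one before it is completed fails the run):
1. the cover leans back, propped open on its stays (value of joint cover above 2.2 rad), for 0.2 s.
2. with the cover open, the dial's pointer is turned onto the orange mark (horizontal distance between dial_pointer and mark_point below 0.007 m and value of joint cover above 2.2 rad), for 0.2 s.
At the end, for the whole second after the job is handed in: The cover leans open on its stays (more than 2.2 rad) and the dial's pointer is within 10 degrees of the orange mark (7 mm at 40 mm from the axis), both at rest (all of step 2 and velocity of joint dial between -0.05 and 0.05 rad/s and velocity of joint cover between -0.05 and 0.05 rad/s); the robot touches nothing.
It fails at once if a bystander (mug, pedal, jar, screwdriver) is shifted by more than 30 mm (distance of any of mug, pedal, jar, driver from where it was at the start of the episode above 0.03 m).
It also fails if it takes over 58 s, if anything falls off the work surface, if the arm or the gripper's body presses on something with over 40 N, if the wrist force passes 120 N, or if a joint passes its speed limit or range.

ROBOT

A 6-joint arm with a two-finger parallel gripper is mounted at the origin on the work surface. World frame = base frame: x ahead of the robot, y to its left, z up, the work surface at z = 0. Lengths are in m, angles in rad, forces in N, time in s.
With the tool pointing down it reaches from about 0.25 to 0.775 m from the base axis. Payload 4 kg.
Tool frame: the origin (TCP) lies at the very end of the fingers, on their centre line; the grasp point (between the pads) lies 19 mm behind it; x points along the fingers, y is the direction in which the jaws open and shut, and the axes are right-handed (so a half turn about x gives the same grasp; the last joint's range is limited). The gripper opens to 94 mm and grips with 3 to 60 N. Pads are 16 mm wide; open, the fingers measure 119 mm over their backs; the gripper's body (75 mm by 177 mm) begins 78 mm behind the grasp point.
Start: joints at [1.047, 0.087, 1.371, -0, 1.684, -0.103], TCP at [0.225, 0.502, 0.206] pointing down, gripper open.
Joint ranges: [-3.1, 3.1], [-0.76, 2.03], [0.27, 2.55], [-1.08, 4.22], [0.17, 2.65], [-2.57, 2.57]. Speed limits (rad/s): [2.79, 2.79, 3.14, 3.14, 3.14, 3.14].

INTERFACE

Orientations are given as [roll, pitch, yaw] about the fixed x, y, z axes, in that order (R = Rz(yaw) Ry(pitch) Rx(roll)).
In Python, from bench import robot gives the robot as it stands.
- The arm moves only by the tool carry_out, never from a script. Its argument "targets" is a list of rows, each a list of 5 numbers: the closure, from 0 (fully open) to 1 (shut), then the shift along the tool's x, y, z in cm, then the turn about the tool's x in degrees. In form: [[fingers, tx, ty, tz, turn], ...]. A call has 1 to 20 rows; each row shifts and turns the commanded pose from where the row before left it, along the tool's axes as they then stand; what a row does not reach is not made up. A row lasts 1/10 s, in which the tool goes at most 50 mm and 8.59 degrees, less where a joint would pass 70% of its speed; a pose out of reach is approached as far as the arm can. A call is refused whole if a number of a shift passes 5 or a number of a turn 8.59, either way. A call with a gripper value outside its range is refused whole. The fingers move at their own pace and stop on an object; the grip force is fixed at half the most. Time passes only in rows, so rows that do not move let the fingers close. It gives the time, the measured TCP pose, the force and the opening at its end, in the units of the state.
- robot.get_obs(): the state, without advancing time (a new reading comes with each control period).
- robot.snapshot(name): name is "scene" or "top" or "wrist"; returns a dict with "image" (480x640x3 uint8, red, green, blue), "camera_matrix" (3x3 intrinsics, pixels), "pose" (4x4, takes a point from camera to world coordinates). Camera axes: x right, y up, looking along -z (the intrinsics and any distortion apply to the point x, -y, -z); pixel columns grow to the right and rows downward; lengths in m; the calibration is good to about 2 mm. A picture is of the moment at which its call begins. There is no depth.
- robot.close_job(): hands the job in, once; it reports no verdict.
The state is a dict: "time": time; "joint_positions": joint angles; "qvel": joint speeds; "joint_torque": joint torques, N m; "tool_pos": TCP position; "ee_rot": TCP orientation; "wrist_force": force on the tool from outside, world axes, zero at the start; "wrist_torque": the same for the moment, N m; "width": finger opening in m.
Only numpy, scipy, OpenCV 4.12 (cv2) and the standard library are available. Lean on these libraries where they do the work, as an engineer would, in place of code of your own. Each camera call takes 0.05 s, during which the arm holds its last target. There are 200 camera calls.

## Working session

There is one attempt and no reset: what is moved stays moved. The work goes in short steps, Python scripts to look and compute and a tool call to move; the robot and the scene stay as the last step left them, time stands still between calls to the robot, and variables do not carry over. Pictures are saved under pics/ and viewed, about 8 in all and at most 12, crops included, and the job is handed in when it is done.

Besides the shell and the picture viewer there is one more tool, called after "Request:" as name([rows], argument=value, ...), one row to a line, values as JSON. carry_out: Moves the arm, as the interface text tells. Its arguments: {"type":"object","properties":{"targets":{"type":"array","items":{"type":"array","items":{"type":"number"}}}},"required":["targets"]}

```bash
mkdir -p pics; ls
python3 - <<'E'
from bench import robot
import cv2,numpy as np,pickle
o=robot.get_obs();print(o)
d={}
for n in("scene","top"):
    s=robot.snapshot(n);d[n]=s;cv2.imwrite(f"pics/{n}0.png",s["image"][:,:,::-1]);print(n,s["camera_matrix"].round(1).tolist(),s["pose"].round(3).tolist(), [k for k in s])
pickle.dump(d,open("s0.pkl","wb"))
E
```

```text
pics
{'time': 0.0, 'joint_positions': array([ 1.04690220e+00,  8.78888094e-02,  1.37226575e+00, -3.43539914e-05,
        1.68358532e+00, -1.03130200e-01]), 'qvel': array([-7.50266481e-04, -9.00663384e-05,  6.04618723e-04,  3.58827263e-04,
        9.44878172e-04, -7.24870052e-04]), 'joint_torque': array([-2.00513132e-04, -3.40164185e+01, -3.02432835e+01,  7.15705077e-02,
        3.26584477e-02, -1.50224619e-04]), 'tool_pos': array([0.22440209, 0.50152905, 0.20433452]), 'ee_rot': array([-1.65802646,  1.56864883, -2.07879421]), 'wrist_force': array([0.49430954, 0.3880086 , 0.09875013]), 'wrist_torque': array([0.03562466, 0.03657289, 0.01018179]), 'width': 0.09391496461242628}
scene [[530.0, 0.0, 321.3], [0.0, 530.0, 240.8], [0.0, 0.0, 1.0]] [[0.566, -0.581, 0.584, 1.237], [0.824, 0.387, -0.414, -0.535], [0.015, 0.716, 0.698, 0.952], [0.0, 0.0, 0.0, 1.0]] ['image', 'camera_matrix', 'pose']
top [[445.6, 0.0, 317.1], [0.0, 445.6, 239.5], [0.0, 0.0, 1.0]] [[-0.002, 0.993, -0.115, 0.384], [-1.0, -0.001, 0.01, -0.012], [0.01, 0.115, 0.993, 1.257], [0.0, 0.0, 0.0, 1.0]] ['image', 'camera_matrix', 'pose']
```

View pics/top0.png

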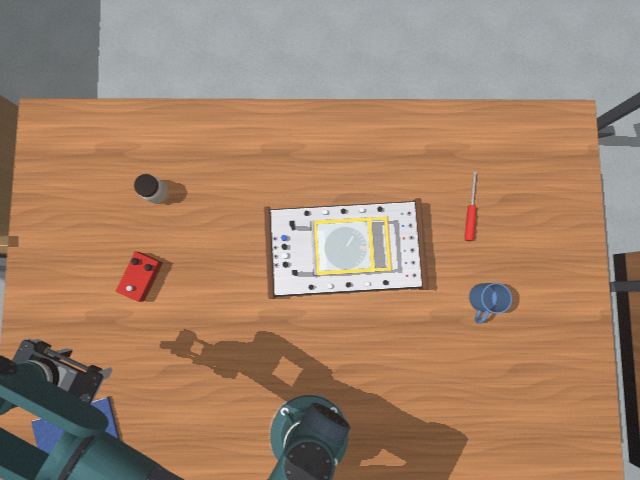

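View pics/scene0.png

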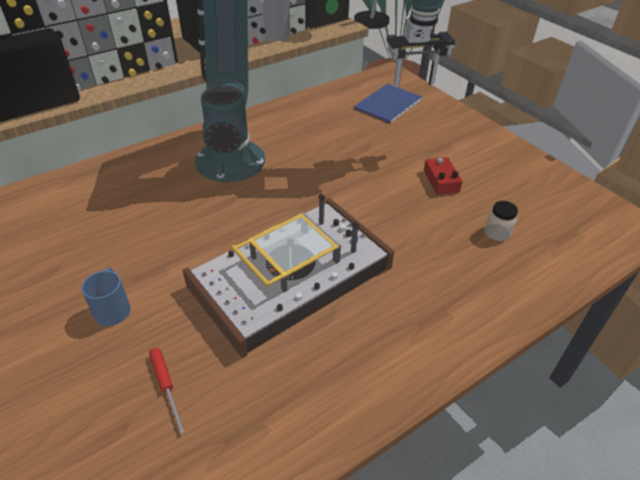

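Top view: yellow frame at cols 313–390, rows 218–275. The hinge is on the left (world +y) and the bar is on the right at col ~388. The mug, driver, pedal and jar are well clear.

```bash
cat > h.py <<'E'
import cv2,numpy as np
def ray(s,uv,z):
    K,T=s["camera_matrix"],s["pose"]
    uv=np.atleast_2d(uv).astype(float)
    d=np.c_[(uv[:,0]-K[0,2])/K[0,0],-(uv[:,1]-K[1,2])/K[1,1],-np.ones(len(uv))]@T[:3,:3].T
    o=T[:3,3]; return o+d*((z-o[2])/d[:,2])[:,None]
def proj(s,p):
    K,T=s["camera_matrix"],s["pose"]
    c=(np.atleast_2d(p)-T[:3,3])@T[:3,:3]
    return np.c_[K[0,2]+K[0,0]*c[:,0]/-c[:,2],K[1,2]+K[1,1]*c[:,1]/c[:,2]]
def mask(s,lo,hi):
    return cv2.inRange(cv2.cvtColor(s["image"],cv2.COLOR_RGB2HSV),lo,hi)
E
python3 - <<'E'
import pickle;from h import *
d=pickle.load(open("s0.pkl","rb"))
for n in("top","scene"):
    s=d[n];m=mask(s,(20,130,120),(35,255,255))
    if n=="scene": m[:200]=0;m[290:]=0;m[:,:220]=0;m[:,350:]=0
    else: m[:,:300]=0;m[:,400:]=0;m[:200]=0;m[290:]=0
    v,u=np.nonzero(m);P=ray(s,np.c_[u+.0,v],0.112)[:,:2]
    r=cv2.minAreaRect(P.astype(np.float32));print(n,len(u),r,cv2.boxPoints(r).round(4).tolist())
s=d["top"];cv2.imwrite("pics/topc.png",cv2.resize(s["image"][190:310,255:440,::-1],None,fx=4,fy=4,interpolation=cv2.INTER_CUBIC))
E
```

```text
top 848 ((0.5015304088592529, -0.11406420916318893), (0.14062802493572235, 0.19140014052391052), 3.2831246852874756) [[0.42590001225471497, -0.02250000089406967], [0.4368000030517578, -0.21359999477863312], [0.5771999955177307, -0.20559999346733093], [0.5662000179290771, -0.014499999582767487]]
scene 892 ((0.5037561655044556, -0.11577391624450684), (0.1470305472612381, 0.19227342307567596), 3.204359292984009) [[0.42500001192092896, -0.023900000378489494], [0.435699999332428, -0.2159000039100647], [0.5824999809265137, -0.2076999992132187], [0.5717999935150146, -0.015699999406933784]]
```

View pics/topc.png

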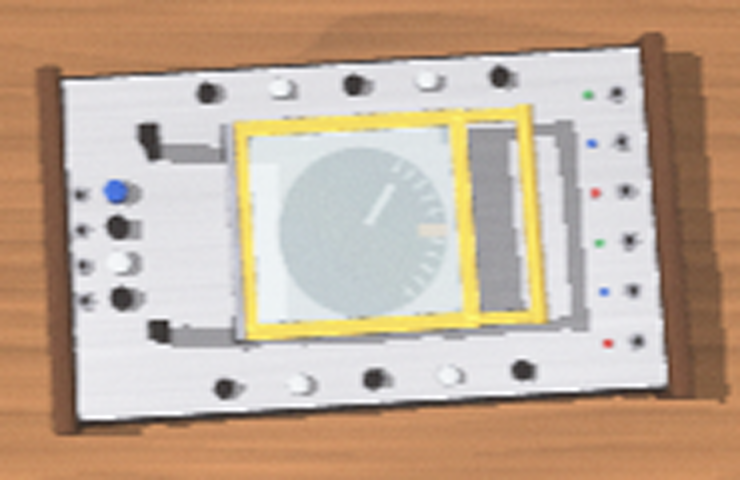

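Enlarged view: the pointer runs from about (365,228) to (392,185) and the mark sits at (432,230), so roughly 1 rad clockwise. Next I work out the approach to the bar.

```bash
cat >> h.py <<'E'
from scipy.spatial.transform import Rotation as Ro
YA=np.radians(3.25); EX=np.array([np.cos(YA),np.sin(YA),0]); EY=np.array([-np.sin(YA),np.cos(YA),0])
HINGE=np.array([.4970,-.0159,.110]); DIAL=HINGE*[1,1,0]-.086*EY
def tool(o): return Ro.from_euler("xyz",o["ee_rot"]).as_matrix()
def delta(o,target,ydir):
    R=tool(o); t=R.T@ydir; a=np.degrees(np.arctan2(t[2],t[1])); a=(a+90)%180-90
    return (R.T@(target-o["tool_pos"])*100).round(2), round(a,1)
E
python3 - <<'E'
from h import *;from bench import robot
o=robot.get_obs();print(tool(o).round(3))
b=HINGE-.192*EY;print(b)
print(delta(o,b+[0,0,.12],EY))
E
```

```text
[[-0.001  0.409  0.913]
 [-0.002  0.913 -0.409]
 [-1.    -0.002 -0.   ]]
[ 0.50788502 -0.2075912   0.11      ]
(array([ -2.46, -53.16,  54.84]), np.float64(-27.4))
```

Request:
carry_out([
  [0.68, -0.5, -3.3, 3.4, 0],
  [0.68, -0.5, -3.3, 3.4, 0],
  [0.68, -0.5, -3.3, 3.4, 0],
  [0.68, -0.5, -3.3, 3.4, 0],
  [0.68, -0.5, -3.3, 3.4, 0],
  [0.68, 0, -3.3, 3.4, 0],
  [0.68, 0, -3.3, 3.4, 0],
  [0.68, 0, -3.3, 3.4, 0],
  [0.68, 0, -3.3, 3.4, 0],
  [0.68, 0, -3.3, 3.4, 0],
  [0.68, 0, -3.3, 3.4, 0],
  [0.68, 0, -3.3, 3.4, 0],
  [0.68, 0, -3.3, 3.4, 0],
  [0.68, 0, -3.3, 3.4, 0],
  [0.68, 0, -3.3, 3.4, 0],
  [0.68, 0, -3.3, 3.4, 0],
  [0.68, 0, 0, 0, -7],
  [0.68, 0, 0, 0, -7],
  [0.68, 0, 0, 0, -7],
  [0.68, 0, 0, 0, -6.4],
])

```text
time: 2.1
tool_pos: [0.5053, -0.2023, 0.2296]
ee_rot: [2.512, 1.569, 2.574]
wrist_force: [0.0, 0.5, -0.9]
width: 0.0302
```

Run:
```python
from h import *;from bench import robot
o=robot.get_obs();print(o["time"],o["tool_pos"],o["joint_positions"].round(2),o["width"]);b=HINGE-.192*EY
print(delta(o,b+[0,0,-.016],EY))
s=robot.snapshot("wrist");cv2.imwrite("pics/w1.png",s["image"][:,:,::-1]);print(proj(s,b),proj(s,HINGE))
print(s["pose"].round(3).tolist())
import pickle;pickle.dump(s,open("w1.pkl","wb"))
```

```text
2.1 [ 0.50527449 -0.2022694   0.22958392] [-0.49  0.07  1.34  0.    1.73 -2.12] 0.030156523548172224
(array([13.56, -0.56,  0.25]), np.float64(0.3))
[[310.35351705 230.8068567 ]] [[534.37920668 231.94741287]]
[[-0.062, -0.96, -0.273, 0.426], [0.998, -0.06, -0.017, -0.208], [0.001, -0.273, 0.962, 0.408], [0.0, 0.0, 0.0, 1.0]]
```

View pics/w1.png

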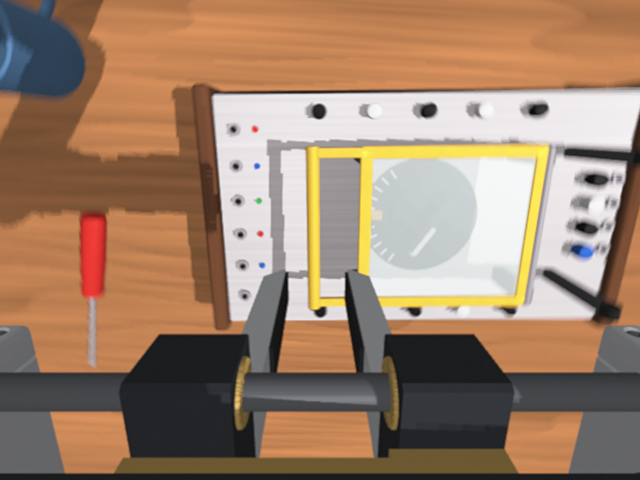

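The bar runs along col ~313, rows 147–308, between the finger tips and within about 2 mm of the prediction. Descend and pinch it.

Request:
carry_out([
  [0.68, 3, -0.4, 0.2, 0],
  [0.68, 3, 0, 0, 0],
  [0.68, 3, 0, 0, 0],
  [0.68, 2.4, 0, 0, 0],
  [0.68, 1, 0, 0, 0],
  [0.68, 1, 0, 0, 0],
  [1, 0, 0, 0, 0],
  [1, 0, 0, 0, 0],
  [1, 0, 0, 0, 0],
  [1, 0, 0, 0, 0],
  [1, 0, 0, 0, 0],
])

```text
time: 3.25
tool_pos: [0.5085, -0.2049, 0.0978]
ee_rot: [0.613, 1.568, 0.671]
wrist_force: [-0.0, 6.0, 4.1]
width: 0.01
```

```bash
python3 -c "
import numpy as np
t=np.linspace(0,2.34,37);y=np.diff(-19.2*np.cos(t)).round(2);x=np.diff(-19.2*np.sin(t)).round(2)
print([[1,float(a),float(b),0,0] for a,b in zip(x,y)])"
```

```text
[[1, -1.25, 0.04, 0, 0], [1, -1.24, 0.12, 0, 0], [1, -1.23, 0.2, 0, 0], [1, -1.22, 0.28, 0, 0], [1, -1.19, 0.36, 0, 0], [1, -1.17, 0.44, 0, 0], [1, -1.14, 0.51, 0, 0], [1, -1.1, 0.58, 0, 0], [1, -1.06, 0.65, 0, 0], [1, -1.02, 0.72, 0, 0], [1, -0.97, 0.79, 0, 0], [1, -0.92, 0.85, 0, 0], [1, -0.86, 0.91, 0, 0], [1, -0.8, 0.96, 0, 0], [1, -0.73, 1.01, 0, 0], [1, -0.67, 1.05, 0, 0], [1, -0.6, 1.1, 0, 0], [1, -0.52, 1.13, 0, 0], [1, -0.45, 1.16, 0, 0], [1, -0.37, 1.19, 0, 0], [1, -0.29, 1.21, 0, 0], [1, -0.22, 1.23, 0, 0], [1, -0.13, 1.24, 0, 0], [1, -0.05, 1.25, 0, 0], [1, 0.03, 1.25, 0, 0], [1, 0.11, 1.24, 0, 0], [1, 0.19, 1.23, 0, 0], [1, 0.27, 1.22, 0, 0], [1, 0.35, 1.2, 0, 0], [1, 0.42, 1.17, 0, 0], [1, 0.5, 1.14, 0, 0], [1, 0.57, 1.11, 0, 0], [1, 0.64, 1.07, 0, 0], [1, 0.71, 1.03, 0, 0], [1, 0.78, 0.98, 0, 0], [1, 0.84, 0.92, 0, 0]]
```

Request:
carry_out([
  [1, -1.25, 0.04, 0, 0],
  [1, -1.24, 0.12, 0, 0],
  [1, -1.23, 0.2, 0, 0],
  [1, -1.22, 0.28, 0, 0],
  [1, -1.2, 0.36, 0, 0],
  [1, -1.17, 0.44, 0, 0],
  [1, -1.14, 0.51, 0, 0],
  [1, -1.1, 0.58, 0, 0],
  [1, -1.06, 0.65, 0, 0],
  [1, -1.02, 0.72, 0, 0],
  [1, -0.97, 0.79, 0, 0],
  [1, -0.92, 0.85, 0, 0],
])

```text
time: 4.45
tool_pos: [0.5052, -0.1514, 0.2333]
ee_rot: [-0.946, 1.567, -0.889]
wrist_force: [5.9, -1.3, -1.9]
width: 0.0101
```

Request:
carry_out([
  [1, -0.86, 0.91, 0, 0],
  [1, -0.8, 0.96, 0, 0],
  [1, -0.73, 1.01, 0, 0],
  [1, -0.67, 1.05, 0, 0],
  [1, -0.6, 1.1, 0, 0],
  [1, -0.52, 1.13, 0, 0],
  [1, -0.45, 1.16, 0, 0],
  [1, -0.37, 1.19, 0, 0],
  [1, -0.29, 1.21, 0, 0],
  [1, -0.22, 1.23, 0, 0],
  [1, -0.13, 1.24, 0, 0],
  [1, -0.05, 1.25, 0, 0],
])

```text
time: 5.65
tool_pos: [0.4975, -0.0173, 0.292]
ee_rot: [-0.639, 1.564, -0.583]
wrist_force: [3.2, -1.5, 2.8]
width: 0.01
```

Request:
carry_out([
  [1, 0.03, 1.25, 0, 0],
  [1, 0.11, 1.24, 0, 0],
  [1, 0.19, 1.23, 0, 0],
  [1, 0.27, 1.22, 0, 0],
  [1, 0.35, 1.2, 0, 0],
  [1, 0.42, 1.17, 0, 0],
  [1, 0.5, 1.14, 0, 0],
  [1, 0.57, 1.11, 0, 0],
  [1, 0.64, 1.07, 0, 0],
  [1, 0.71, 1.03, 0, 0],
  [1, 0.78, 0.98, 0, 0],
])

```text
time: 6.75
tool_pos: [0.49, 0.1108, 0.2426]
ee_rot: [0.405, 1.569, 0.462]
wrist_force: [4.7, 2.9, 3.6]
width: 0.01
```

Request:
carry_out([
  [1, 0.84, 0.92, 0, 0],
  [1, 0, 0, 0, 0],
  [0.8, 0, 0, 0, 0],
  [0.72, 0, 0, 0, 0],
  [0.72, 0, 0, 0, 0],
  [0.72, -1, 0, 0, 0],
  [0.72, -2, 0, 0, 0],
  [0.72, -3, 0, 0, 0],
  [0.72, -4, 0, 0, 0],
  [0.5, 0, 0, 0, 0],
])

```text
time: 7.75
tool_pos: [0.4905, 0.1186, 0.3416]
ee_rot: [0.029, 1.559, 0.086]
wrist_force: [0.3, 0.6, 0.3]
width: 0.0311
```

Run:
```python
from h import *;from bench import robot;import pickle
o=robot.get_obs();print(o["time"],o["tool_pos"],o["joint_positions"].round(2),o["wrist_force"])
for n in("scene","top"):
    s=robot.snapshot(n);pickle.dump(s,open(n+"1.pkl","wb"))
    if n=="scene": cv2.imwrite("pics/s1.png",cv2.resize(s["image"][150:360,160:420,::-1],None,fx=2.5,fy=2.5))
    else: cv2.imwrite("pics/t1.png",cv2.resize(s["image"][190:310,255:440,::-1],None,fx=4,fy=4,interpolation=cv2.INTER_CUBIC))
    print(n,proj(s,[DIAL+[0,0,.103],HINGE,HINGE+EY*.1416+[0,0,.13]]))
```

```text
7.75 [0.49048014 0.11863553 0.34164514] [ 0.13 -0.01  1.2  -0.    1.94 -1.5 ] [0.2620786  0.59125127 0.31424048]
scene [[289.46426805 246.54065052]
 [319.55226863 228.75795936]
 [369.49851344 161.5737024 ]]
top [[347.0182338  245.36820723]
 [314.05654449 246.99161238]
 [252.52624106 244.97100454]]
```

View pics/s1.png

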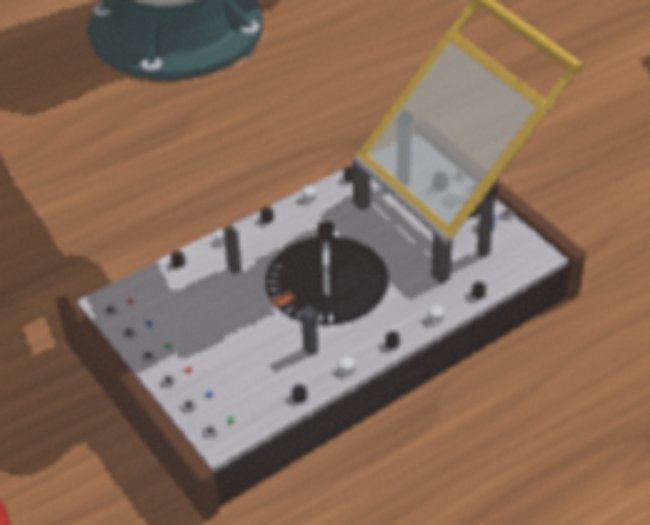

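View pics/t1.png

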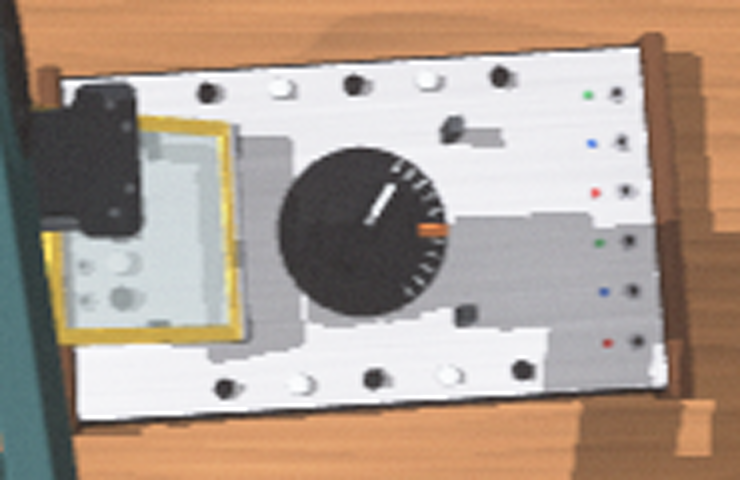

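Scene crop: the cover leans open on its stays. Top crop: the pointer runs (367,222)–(393,187), the mark is at (432,230), and both are unobstructed. Now measure the angles.

Run:
```python
from h import *;from bench import robot;import pickle
s=pickle.load(open("top1.pkl","rb"))
def pix(m):
    w=np.zeros_like(m);w[222:272,322:368]=255
    v,u=np.nonzero(m&w);return np.c_[u,v].astype(float)
mk=pix(mask(s,(5,120,120),(19,255,255)));M=ray(s,mk.mean(0),.0555)[0]
w=mask(s,(0,0,120),(180,60,255));w=w&0
g=cv2.cvtColor(s["image"],cv2.COLOR_RGB2GRAY)
m=(g>90).astype(np.uint8)*255; W=np.zeros_like(m);W[234:249,342:356]=255
n,l,st,c=cv2.connectedComponentsWithStats(m&W);print(st,c)
i=1+st[1:,4].argmax();v,u=np.nonzero(l==i);P=ray(s,np.c_[u,v],.103)[:,:2]
f=cv2.fitLine(P.astype(np.float32),cv2.DIST_L2,0,.01,.01).ravel();d=f[:2]*np.sign(f[0])
dk=(g<75).astype(np.uint8)*255;W=np.zeros_like(m);W[222:272,322:370]=255
n,l,st,c=cv2.connectedComponentsWithStats(dk&W);i=1+st[1:,4].argmax()
cn=max(cv2.findContours((l==i).astype(np.uint8),0,2)[0],key=len)
(cx,cy),r=cv2.minEnclosingCircle(cn);e=cv2.fitEllipse(cv2.convexHull(cn));print(st[i],cx,cy,r,e)
C=ray(s,e[0],.056)[0]
am=np.degrees(np.arctan2(*(M-C)[1::-1]));ap=np.degrees(np.arctan2(d[1],d[0]))
am2=np.degrees(np.arctan2(*(M-DIAL)[1::-1]))
print("mark",M,"disc",C,"DIAL",DIAL,"mean line",P.mean(0),P.min(0),P.max(0));print("angles mark",am,am2,"ptr",ap,np.degrees(np.arctan2(*(P.mean(0)-DIAL[:2])[::-1])))
o=robot.get_obs()
a=np.radians(ap);print(delta(o,DIAL+[0,0,.2],np.array([-np.sin(a),np.cos(a),0])))
```

```text
[[     0      0    640    480 307164]
 [   355    234      1      1      1]
 [   346    236      8     10     35]] [[319.49646117 239.49990233]
 [355.         234.        ]
 [349.54285714 240.51428571]]
[ 325  227   41   42 1222] 345.02386474609375 247.58595275878906 20.80695343017578 ((345.05767822265625, 247.6122283935547), (40.785709381103516, 41.408935546875), 152.26486206054688)
mark [ 0.50237772 -0.14743212  0.0555    ] disc [ 0.50055929 -0.10005794  0.056     ] DIAL [ 0.50187558 -0.10176168  0.        ] mean line [ 0.51459778 -0.10847248] [ 0.50283773 -0.11762136] [ 0.52644997 -0.09911706]
angles mark -87.80181267212404 -89.37006110418255 ptr -32.62421 -27.81107428400489
(array([ 13.62, -22.07,  -0.05]), np.float64(35.9))
```

Request:
carry_out([
  [0.4, 0, -4, 0, 0],
  [0.4, 0, -4.5, 0, 0],
  [0.4, 0, -4.5, 0, 0],
  [0.4, 0, -4.5, 0, 0],
  [0.4, 0, -4.4, -0.1, 0],
  [0.4, 0, 0, 0, 8],
  [0.4, 0, 0, 0, 8],
  [0.4, 0, 0, 0, 8],
  [0.4, 0, 0, 0, 8],
  [0.4, 0, 0, 0, 3.4],
  [0.4, 4, 0, 0, 0],
  [0.4, 4, 0, 0, 0],
  [0.4, 4, 0, 0, 0],
  [0.4, 4, 0, 0, 0],
  [0.4, 2, 0, 0, 0],
  [0.4, 2, 0, 0, 0],
  [0.4, 0, 0, 0, 0],
])

```text
time: 9.55
tool_pos: [0.4971, -0.0989, 0.1292]
ee_rot: [-2.877, 1.56, 2.846]
wrist_force: [0.1, 0.4, 0.7]
width: 0.0566
```

Run:
```python
from h import *;from bench import robot
o=robot.get_obs();print(o["time"],o["tool_pos"],tool(o).round(3).tolist(),o["joint_positions"].round(2),o["wrist_force"])
C=np.array([.5012,-.1006,.075]);a=np.radians(-32)
print(delta(o,C,np.array([-np.sin(a),np.cos(a),0])))
s=robot.snapshot("wrist");cv2.imwrite("pics/w2.png",s["image"][:,:,::-1])
```

```text
9.55 [ 0.49706947 -0.09889203  0.12921039] [[-0.01, 0.532, 0.847], [0.003, 0.847, -0.532], [-1.0, -0.003, -0.01]] [-0.31  0.03  1.59 -0.    1.54 -1.32] [0.06206146 0.38512225 0.72770279]
(array([5.42, 0.09, 0.5 ]), np.float64(-0.1))
```

View pics/w2.png

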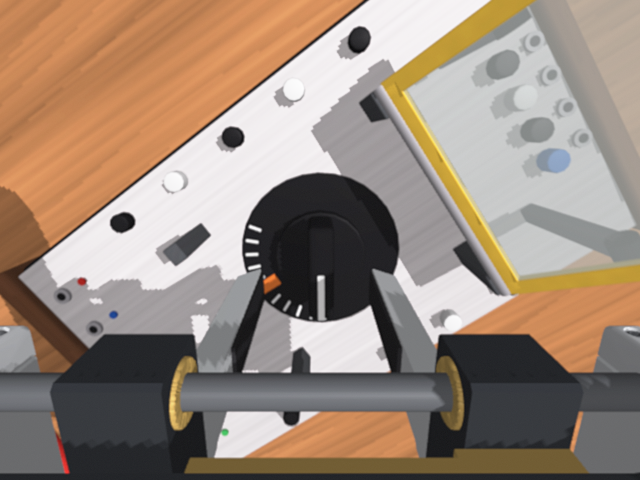

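The dial's bar stands upright at col ~320, midway between the fingers (cols ~255 and ~380), with the pointer line straight towards the gripper. It is aligned, so I descend and grip.

Request:
carry_out([
  [0.4, 2, 0.1, 0.5, 0],
  [0.4, 2, 0, 0, 0],
  [0.4, 1.4, 0, 0, 0],
  [0.4, 0, 0, 0, 0],
  [1, 0, 0, 0, 0],
  [1, 0, 0, 0, 0],
  [1, 0, 0, 0, 0],
  [1, 0, 0, 0, 0],
  [1, 0, 0, 0, 0],
  [1, 0, 0, 0, 0],
])

```text
time: 10.6
tool_pos: [0.5058, -0.1014, 0.0808]
ee_rot: [0.993, 1.57, 0.433]
wrist_force: [0.1, 0.7, 0.9]
width: 0.0157
```

Request:
carry_out([
  [0.7, 0, 0, 0, 0],
  [0.7, 0, 0, 0, 0],
  [0.7, 0.4, 0, -0.4, 0],
  [0.7, 0, 0, 0, 0],
  [0.7, 0, 0, 0, 0],
  [0.7, 0, 0, 0, 0],
  [0.7, 0, 0, 0, 0],
])

```text
time: 11.3
tool_pos: [0.5021, -0.0996, 0.0766]
ee_rot: [0.592, 1.571, 0.032]
wrist_force: [0.9, 0.1, 0.9]
width: 0.0284
```

Run:
```python
from h import *;from bench import robot
o=robot.get_obs();print(o["time"],o["tool_pos"],o["joint_positions"].round(2),o["wrist_force"],tool(o).round(3).tolist())
C=np.array([.5012,-.1006,.075]);a=np.radians(-32)
print(delta(o,C,np.array([-np.sin(a),np.cos(a),0])))
```

```text
11.3 [ 0.50212957 -0.09955863  0.07655305] [-0.31  0.07  1.65  0.    1.42 -1.32] [0.9109086  0.10515302 0.86163356] [[0.0, 0.532, 0.847], [0.0, 0.847, -0.532], [-1.0, 0.0, 0.0]]
(array([ 0.16, -0.14, -0.02]), np.float64(-0.1))
```

Request:
carry_out([
  [1, 0, -0.1, 0, 0],
  [1, 0, 0, 0, 0],
  [1, 0, 0, 0, 0],
  [1, 0, 0, 0, 0],
  [1, 0, 0, 0, 5],
  [1, 0, 0, 0, 6],
  [1, 0, 0, 0, 6],
  [1, 0, 0, 0, 6],
  [1, 0, 0, 0, 6],
  [1, 0, 0, 0, 6],
  [1, 0, 0, 0, 6],
  [1, 0, 0, 0, 6],
  [1, 0, 0, 0, 5],
  [1, 0, 0, 0, 4],
  [1, 0, 0, 0, 0],
  [1, 0, 0, 0, 0],
  [1, 0, 0, 0, 0],
])

```text
time: 13.0
tool_pos: [0.5021, -0.0995, 0.0766]
ee_rot: [2.445, 1.569, 0.909]
wrist_force: [3.2, 3.6, -0.1]
width: 0.0159
```

Run:
```python
from h import *;from bench import robot
o=robot.get_obs();print(tool(o).round(3).tolist(),o["joint_positions"].round(2),o["wrist_force"],o["wrist_torque"],o["width"],o["tool_pos"])
s=robot.snapshot("wrist");cv2.imwrite("pics/w3.png",s["image"][:,:,::-1])
```

```text
[[0.001, 0.999, 0.035], [0.002, 0.035, -0.999], [-1.0, 0.001, -0.002]] [-0.31  0.06  1.65  0.    1.42 -0.34] [ 3.23944592  3.64105885 -0.13054365] [ 0.68108131 -0.46487046 -0.01532631] 0.015917735674083076 [ 0.50210866 -0.09945192  0.07657171]
```

View pics/w3.png

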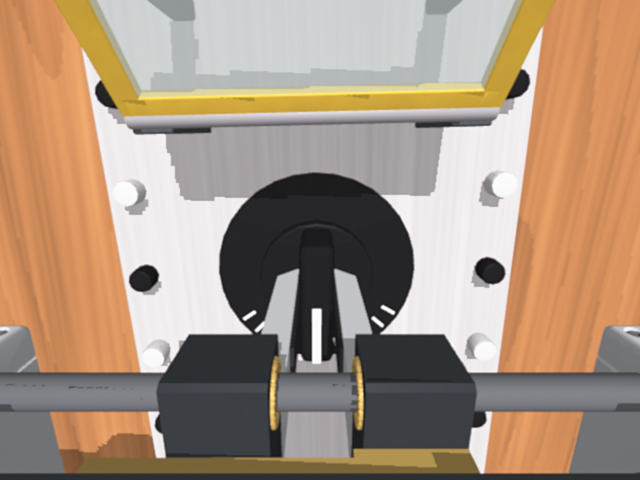

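The pointer has followed the gripper (white line at col ~316, straight at the gripper), and the mark is hidden under the finger block. Release, rise and check.

Request:
carry_out([
  [0.7, 0, 0, 0, 0],
  [0.7, 0, 0, 0, 0],
  [0.7, 0, 0, 0, 0],
  [0.7, -2, 0, 0, 0],
  [0.7, -3, 0, 0, 0],
  [0.7, -4, 0, 0, 0],
  [0.7, -4, 0, 0, 0],
  [0.7, -4, 0, 0, 0],
  [0.7, -3, 0, 0, 0],
  [0.7, 0, 0, 0, 0],
  [0.7, 0, 0, 0, 0],
])

```text
time: 14.15
tool_pos: [0.5015, -0.1007, 0.2765]
ee_rot: [0.701, 1.57, -0.837]
wrist_force: [0.2, 0.4, -1.2]
width: 0.0281
```

Run:
```python
from h import *;from bench import robot;import pickle
o=robot.get_obs();print(o["time"],o["tool_pos"],o["wrist_force"])
s=robot.snapshot("wrist");pickle.dump(s,open("w4.pkl","wb"));cv2.imwrite("pics/w4.png",s["image"][:,:,::-1])
m=mask(s,(5,150,120),(19,255,255));print(proj(s,DIAL+[0,0,.103]),proj(s,DIAL+[0,0,.056]))
n,l,st,c=cv2.connectedComponentsWithStats(m);print([ (st[i].tolist(),c[i].round(1)) for i in range(1,n) if st[i,4]>30])
```

```text
14.15 [ 0.50150653 -0.10074221  0.2764986 ] [ 0.16519268  0.39960736 -1.24399832]
[[316.46671163 214.10497612]] [[316.45060454 204.71346446]]
[([312, 240, 8, 12, 77], array([315.3, 246.4])), ([324, 419, 44, 25, 116], array([343.1, 430.8]))]
```

View pics/w4.png

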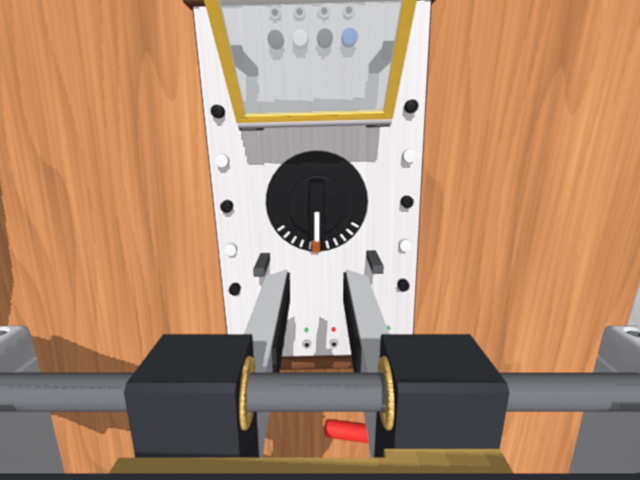

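The pointer line (col ~317) runs straight onto the orange mark (315,246), about 2° off against a 10° tolerance. The cover is propped open and the gripper is clear.

```bash
python3 -c "
from bench import robot
print(robot.close_job())"
```

```text
the job is handed in; nothing more can be done
None
```

The job is handed in after about 14 s of robot time, with the cover propped open and the dial on the orange mark. No verdict is reported.

- **Cover:** I pinched the yellow bar and swung the cover over its hinge. I let go at about 2.3 rad by the commanded path, and the scene camera then showed it leaning on its stays.
- **Dial:** I gripped the dial's bar and turned it 56° clockwise. The last wrist picture shows the pointer about 2° off the mark by pixel position, against the 10° allowed.
- **Bench:** The arm kept clear of the mug, pedal, jar and screwdriver, but I did not re-measure their positions at the end. The gripper finished about 17 cm above the dial, touching nothing, with wrist force close to zero.
- **Disagreements:** My two estimates of the dial's centre differed by about 2 mm, and two pointer-angle readings by about 5°. I used values in between. My first grip on the dial was 4–5 mm off centre, so I opened, shifted and gripped again before turning.

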